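Close the anvil fixture with the matching cap and hold it shut

ROBOT

A 7-joint arm with a two-finger parallel gripper is mounted at the origin on the work surface. World frame = base frame: x ahead of the robot, y to its left, z up, the work surface at z = 0. Lengths are in m, angles in rad, forces in N, time in s.
With the tool pointing down it reaches from about 0.35 to 0.9 m from the base axis. Payload 8.1 kg.
Tool frame: the origin (TCP) lies midway between the tips of the shut fingers; the grasp point (between the pads) lies 19 mm behind it; z points along the fingers, y is the direction in which the jaws open and shut (so a half turn about z gives the same grasp; the last joint's range is limited). The gripper opens to 92 mm and grips with 3 to 60 N. Pads are 19 mm wide; open, the fingers measure 130 mm over their backs; the gripper's body (75 mm by 190 mm) begins 47 mm behind the grasp point.
Start: joints at [-1.357, 0.434, 0.025, 1.573, -0.012, 1.134, -0.075], TCP at [0.195, 0.594, 0.227] pointing down, gripper open.
Joint ranges: [-2.62, 2.62], [-0.44, 2.09], [-1.27, 1.32], [0.08, 2.57], [-1.32, 4.46], [0.12, 2], [-2.74, 2.74]. Speed limits (rad/s): [2.22, 2.22, 3.01, 3.01, 3.14, 3.14, 3.14].

INTERFACE

Orientations are given as a rotation vector (axis times angle).
In Python, from cell import monitor, get_image, get_calibration, workorder, look_for, masks_of gives the robot as it stands.
- The arm moves only by the shell command python3 -m crank 'ROWS' [FORCE]. ROWS is JSON, a list of rows, each a list of 3 entries, a list of its own where there are three numbers: the shift along the tool's x, y, z in cm, then the turn about the tool's z in degrees, then the closure in counts, from 0 (fully open) to 255 (shut). A call has 1 to 5 rows; each row shifts and turns the commanded pose from where the row before left it, along the tool's axes as they then stand; what a row does not reach is not made up. A row lasts 1/10 s, in which the tool goes at most 50 mm and 8.59 degrees, less where a joint would pass 70% of its speed; a pose out of reach is approached as far as the arm can. A call with a gripper value outside its range is refused whole. The fingers move at their own pace and stop on an object; FORCE is the grip in N (left out, the last holds). Time passes only in rows, so rows that do not move let the fingers close. It gives the time, the measured TCP pose, the force and the opening at its end, in the units of the state.
- monitor.observe(): the state, without advancing time (a new reading comes with each control period).
- get_image(name): name is "scene" or "top" or "wrist"; returns (picture, depth): 480x640x3 uint8, red, green, blue; 480x640 float32, m along the optical axis (not along the pixel's ray), 0 where there is no reading.
- get_calibration(name): a dict with "fx", "fy", "cx", "cy" (pixels), "R" (3x3) and "t" (3): a world point X has camera coordinates R X + t. Camera axes: x right, y down, z forward; pixel columns grow to the right and rows downward; lengths in m; the calibration is good to about 2 mm. A picture is of the moment at which its call begins: read the wrist's pose just before it. get_calibration takes no time and is no camera call; for the wrist camera it gives the pose at the moment of the call.
- workorder.sign_off(): hands the job in, once; it reports no verdict.
Trained networks look in the newest picture that a camera, given by its name, has taken for a name from the list of things; names that differ only in an ending like _2 or _b are one class to them, and where a whole thing is asked for, a point or a joint stands for the part that bears it (a point fixed in the world has none). Each returns a list of dicts, best first, with "score" (0 to 1); they miss things now and then, are a little off and sometimes report something else, mostly with a low value. They report only what shows in the picture. A call takes as long as a camera call. They do not tell look-alikes from the thing itself.
- look_for(label, camera): "location" ([x, y, z] in m, in world coordinates, good to about 4 mm: the middle of the surface that is visible of it).
- masks_of(label, camera): "region" (480x640 bool, what is visible of it).
The state is a dict: "clock": time; "joints": joint angles; "dq": joint speeds; "joint_efforts": joint torques, N m; "position": TCP position; "ee_rot": TCP orientation; "force": force on the tool from outside, world axes, zero at the start; "ft_torque": the same for the moment, N m; "width": opening from 0.0 (shut) to 1.0 (fully open).
Only numpy, scipy, OpenCV 4.12 (cv2) and the standard library are available. Lean on these libraries where they do the work, as an engineer would, in place of code of your own. Each camera call takes 0.05 s, during which the arm holds its last target.

TASK

The carbide anvil insert sits on a spring between the two dowels of the iron fixture in the drawer. Pick, from the three look-alike caps, the one whose two holes match the dowels, fit it onto them right way up (round boss on top) and press it down until it is fully home on the fixture's flat top face, then finish while still holding it pressed there: the spring lifts it again if you let go. Leave the other two caps and the loose things in the drawer where they lie.

Things in the scene. Friction and masses are not known exactly. Their poses are not given: they have to be found in the camera images.
- fixture_face (a point): centre of the flat top face of the dark cast-iron fixture (the lower half), which is fixed: a foot 130 x 80 x 14 carries a block 104 long x 38 wide whose top face is 44 above the foot's underside and 48 above the bench. x runs along the block through both dowels, y across it, z up. Two upright steel dowels, 10 mm diameter, 60 apart (x = -30 and +30), rise 20 above this face; their top 4.5 mm taper to 5.6 diameter
- dowel_a (a point): centre of the tip of the dowel at x = -30 of the fixture, 20 above the top face
- dowel_b (a point): centre of the tip of the dowel at x = +30 of the fixture, 20 above the top face
- anvil (a joint): how far (m) the bright carbide anvil insert, 30 mm across, in the middle between the dowels, is pushed down on its spring: 0 as it starts, standing 6 mm above the fixture's top face; 0.006 is flush with the face (stop at 0.008). The spring pushes up with 7 N at 0 and about 11 N when flush; it lifts any of the caps
- cap_short: loose aluminium clamp cap, a rectangular block 70 long (its x) x 40 wide (its y) x 30 high, with two 12 mm vertical through holes (mouths chamfered to about 16) on its long centre line, 46 apart (at x = -23 and +23), and a low round dark steel boss (22 across, 5 high) in the middle of its top; origin at the centre of its underside, z up; about 0.2 to 0.4 kg, lies flat on the drawer floor
- cap_mid: loose aluminium clamp cap, a rectangular block 84 long (its x) x 40 wide (its y) x 30 high, with two 12 mm vertical through holes (mouths chamfered to about 16) on its long centre line, 60 apart (at x = -30 and +30), and a low round dark steel boss (22 across, 5 high) in the middle of its top; origin at the centre of its underside, z up; about 0.2 to 0.4 kg, lies flat on the drawer floor
- cap_long: loose aluminium clamp cap, a rectangular block 98 long (its x) x 40 wide (its y) x 30 high, with two 12 mm vertical through holes (mouths chamfered to about 16) on its long centre line, 74 apart (at x = -37 and +37), and a low round dark steel boss (22 across, 5 high) in the middle of its top; origin at the centre of its underside, z up; about 0.2 to 0.4 kg, lies flat on the drawer floor
- micrometer: chrome C-shaped micrometer frame lying flat, about 140 x 60 x 14, origin at the centre of the C on its underside; loose, not part of the job
- thimble: knurled black thimble standing upright, 21 across, 46 high, origin at the centre of its underside; loose, not part of the job
- bushing: bronze bushing standing upright, 36 outside, 22 bore, 32 high, origin at the centre of its underside; loose, not part of the job
- wrench: small steel wrench lying flat, 130 long, origin under its middle; loose, not part of the job
- press: cast-iron hand press with a lever, fixed: foot 100 x 130 (x, y), 300 high, on the right of the drawer; origin at the centre of its underside; not part of the job
- drawer_floor (a point): middle of the floor of the galvanized steel drawer set on the bench, fixed: floor 4 mm above the bench, inside 480 (x) by 900 (y), walls standing 39 above the bench
Not all that is in view belongs to the job. Leave any red or yellow look-alike of the cap_mid alone. What is shaped like the part that bears fixture_face but pink is not meant.

How it is judged:
By the outcome, as a careful person would: the job done as asked, in the order asked, and still so for the second after the job is handed in, while the arm keeps its last pose, push and grip.
It also fails if it takes over 35 s, if anything falls off the work surface, if the arm or the gripper's body presses on something with over 40 N, if the wrist force passes 120 N, or if a joint passes its speed limit or range.

## Working session

There is one attempt and no reset: what is moved stays moved. The work goes in short steps, Python scripts to look and compute and a shell command to move; the robot and the scene stay as the last step left them, time stands still between calls to the robot, and variables do not carry over. Pictures are saved under pics/ and viewed, and the job is handed in when it is done.

```bash
ls; mkdir -p pics
python3 - <<'E'
from cell import monitor,get_image,get_calibration
import cv2
print(monitor.observe())
for n in ("scene","top","wrist"):
    p,d=get_image(n); cv2.imwrite(f"pics/{n}0.png",p[:,:,::-1])
    import numpy as np; np.save(f"{n}0d.npy",d)
    c=get_calibration(n); print(n,c)
print(monitor.observe()["clock"])
E
```

```text
pics
{'clock': 0.0, 'joints': array([-1.35663863,  0.43522175,  0.02495737,  1.57409823, -0.01161132,
        1.13399748, -0.07511132]), 'dq': array([-9.86380116e-04,  4.14554781e-04, -1.70970290e-03, -5.09327489e-04,
        2.39433469e-04,  7.96108496e-06, -1.59751257e-04]), 'joint_efforts': array([ 4.69624938e-04, -6.67867184e+01,  9.85097140e-01, -3.14454746e+01,
       -6.05260301e-02,  4.29713249e-02,  1.42362846e-04]), 'position': array([0.19456184, 0.59340407, 0.22594512]), 'ee_rot': array([-4.95576033e-01, -3.10213272e+00,  2.47388564e-03]), 'force': array([ 0.01623047,  0.43589203, -0.23939373]), 'ft_torque': array([-0.01318298,  0.02412911, -0.00305258]), 'width': 1.0009804022824835}
scene {'fx': 434.3846690246444, 'fy': 434.3846690246444, 'cx': 323.43583594129865, 'cy': 241.38864228676562, 'R': array([[ 0.35342783,  0.93540035,  0.01072171],
       [ 0.53717922, -0.19355562, -0.82095963],
       [-0.76585068,  0.29590946, -0.57088557]]), 't': array([-0.21289653, -0.20570771,  1.34632949])}
top {'fx': 624.2454705459669, 'fy': 624.2454705459669, 'cx': 324.01966704019077, 'cy': 235.44183348783946, 'R': array([[ 7.41501338e-04, -9.99997928e-01,  1.89560419e-03],
       [-9.91520122e-01, -9.81548430e-04, -1.29949544e-01],
       [ 1.29951135e-01, -1.78317194e-03, -9.91518796e-01]]), 't': array([0.06332149, 0.50440714, 1.69487937])}
wrist {'fx': 408.9397755712702, 'fy': 408.9397755712702, 'cx': 321.1986244286313, 'cy': 242.40590722665368, 'R': array([[ 0.31237078,  0.94995727, -0.00238324],
       [ 0.91728918, -0.30097447,  0.26075837],
       [ 0.24699202, -0.08363942, -0.96540116]]), 't': array([-0.62334884, -0.03285026,  0.39083111])}
0.15
```

View pics/top0.png

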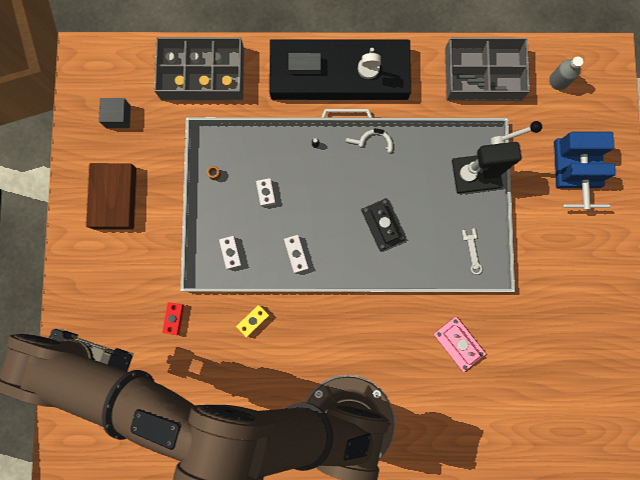

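View pics/scene0.png

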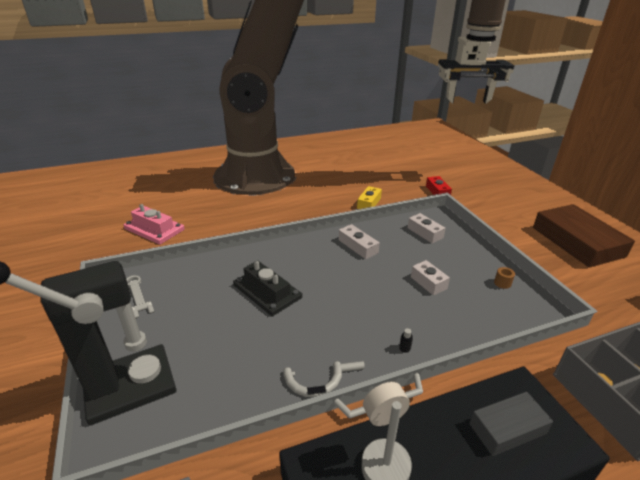

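View pics/wrist0.png

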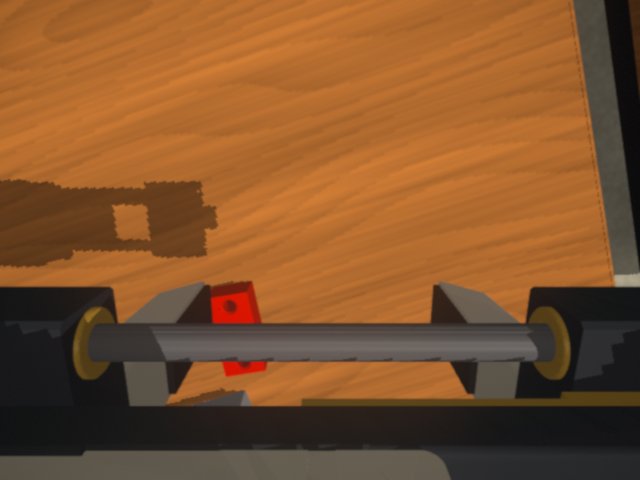

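The top view shows three aluminium caps in the drawer at about (265,192), (231,252) and (297,254). The red cap at (173,319), the yellow cap at (253,321) and the pink fixture at (460,344) are decoys outside the drawer. The dark fixture is at (384,224). Next I'll measure the caps' lengths.

```bash
cat > h.py <<'E'
import numpy as np, cv2
from cell import monitor,get_image,get_calibration,look_for,masks_of
def bp(cal,u,v,d):
    X=np.stack([(u-cal["cx"])/cal["fx"]*d,(v-cal["cy"])/cal["fy"]*d,d],-1)
    return (X-cal["t"])@cal["R"]
def cloud(cal,d):
    v,u=np.mgrid[:480,:640]; return bp(cal,u.astype(float),v.astype(float),d.astype(float))
def onplane(cal,u,v,z):
    r=bp(cal,np.float64(u),np.float64(v),np.float64(1.)); c=-cal["R"].T@cal["t"]
    return c+(r-c)*(z-c[2])/(r[2]-c[2])
def proj(cal,X):
    p=cal["R"]@np.asarray(X)+cal["t"]; return cal["fx"]*p[0]/p[2]+cal["cx"],cal["fy"]*p[1]/p[2]+cal["cy"]
E
python3 - <<'E'
from h import *
cal=get_calibration("top"); d=np.load("top0d.npy"); p=cv2.imread("pics/top0.png")
P=cloud(cal,d)
print("floor z",np.median(P[270:280,330:420,2]), P[140:150,250:300,2].mean())
hsv=cv2.cvtColor(p,cv2.COLOR_BGR2HSV)
for (u,v) in [(265,192),(231,252),(297,254)]:
    w=np.zeros((480,640),bool); w[v-28:v+28,u-24:u+24]=1
    m=w&(P[...,2]>0.025)&(P[...,2]<0.045)
    pts=P[m]
    r=cv2.minAreaRect((pts[:,:2]*1000).astype(np.float32)); print((u,v),m.sum(),"ztop",np.median(pts[:,2]),"rect mm",r)
u,v=384,224
w=np.zeros((480,640),bool); w[v-35:v+35,u-35:u+35]=1
for lo,hi in [(0.042,0.052),(0.052,0.06),(0.06,0.08),(0.01,0.025)]:
    m=w&(P[...,2]>lo)&(P[...,2]<hi)
    if m.sum()>3:
        pts=P[m]; print(lo,hi,m.sum(),pts.mean(0),cv2.minAreaRect((pts[:,:2]*1000).astype(np.float32)))
a=cv2.resize(p[160:290,190:420],None,fx=3.4,fy=3.4,interpolation=cv2.INTER_CUBIC); cv2.imwrite("pics/crop1.png",a)
for n in ("cap_mid","cap_short","cap_long","fixture_face","dowel_a","dowel_b"):
    print(n,[(np.round(q["location"],3).tolist(),round(q["score"],2)) for q in look_for(n,"top")[:4]])
E
```

```text
floor z 0.004525008514238172 0.010071638323913163
(265, 192) 330 ztop 0.034230746872659354 rect mm ((628.8696899414062, 227.39358520507812), (73.28056335449219, 40.161983489990234), 11.622333526611328)
(231, 252) 414 ztop 0.03356830843661776 rect mm ((458.1005859375, 323.0098876953125), (85.28987884521484, 41.355838775634766), 15.50678539276123)
(297, 254) 478 ztop 0.034509898965690705 rect mm ((454.4784240722656, 140.8614044189453), (98.16632080078125, 39.76634216308594), 17.119089126586914)
0.042 0.052 349 [ 0.53859272 -0.10248649  0.04742551] ((539.2216796875, -102.95268249511719), (104.2737045288086, 39.464942932128906), 24.362720489501953)
0.052 0.06 125 [ 0.53859016 -0.10314349  0.05495038] ((538.3989868164062, -103.24224853515625), (102.68077087402344, 37.473140716552734), 25.140594482421875)
0.06 0.08 26 [ 0.53865161 -0.10092577  0.06362745] ((537.7284545898438, -98.84480285644531), (67.46160888671875, 17.244413375854492), 24.268430709838867)
0.01 0.025 929 [ 0.53654155 -0.10086923  0.01604917] ((541.9049072265625, -104.11339569091797), (195.3373565673828, 196.71583557128906), 89.7492446899414)
cap_mid [([0.274, 0.259, 0.029], 0.98), ([0.461, 0.321, 0.032], 0.85), ([0.278, 0.477, 0.029], 0.65), ([0.594, 0.021, 0.003], 0.64)]
cap_short [([0.627, 0.232, 0.032], 0.79), ([0.541, -0.108, 0.056], 0.65)]
cap_long [([0.46, 0.142, 0.032], 0.81), ([0.596, 0.02, 0.003], 0.74)]
fixture_face [([0.539, -0.103, 0.018], 0.86), ([0.214, -0.304, 0.015], 0.7), ([0.689, 0.378, 0.033], 0.61)]
dowel_a [([0.539, -0.101, 0.018], 0.77), ([0.212, -0.304, 0.015], 0.72)]
dowel_b [([0.539, -0.101, 0.018], 0.77), ([0.212, -0.304, 0.015], 0.72)]
```

View pics/crop1.png

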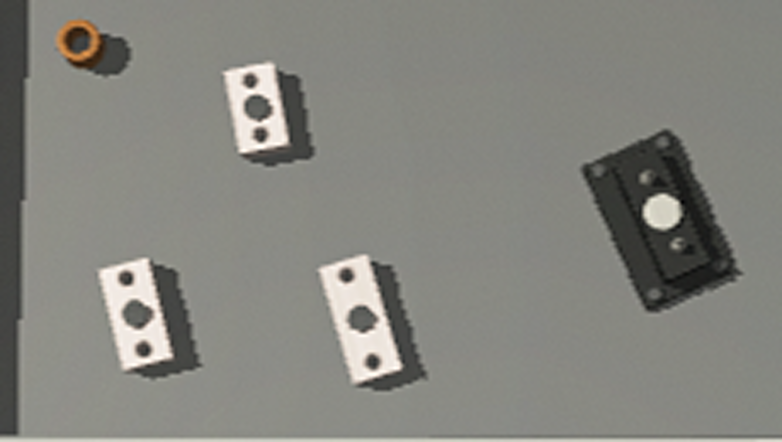

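Candidates, measured in the top view:

| Pixel | Length (mm) | Cap |
|---|---|---|
| (265,192) | 73 | cap_short |
| (231,252) | 85 | cap_mid |
| (297,254) | 98 | cap_long |

The cap at (231,252) has an 84 mm body with holes 60 mm apart, so it is the one that matches. The crop shows its two holes and the boss on top. Next I'll plan the approach.

```bash
cat >> h.py <<'E'
from scipy.spatial.transform import Rotation as Ro
def plan(target,axis_deg):
    """target TCP pos; jaw y perpendicular to long axis direction axis_deg (world)"""
    s=monitor.observe(); R=Ro.from_rotvec(s["ee_rot"]).as_matrix(); p=s["position"]
    print("pos",p.round(4),"toolx",R[:,0].round(3),"tooly",R[:,1].round(3),"z",R[:,2].round(4),"w",round(s["width"],3),"t",round(s["clock"],2),"F",s["force"].round(1),"T",s["ft_torque"].round(2), "q7",round(s["joints"][6],3))
    print("shift cm (tool axes now)",(R.T@(np.array(target)-p)*100).round(2))
    a=np.array([np.cos(np.radians(axis_deg)),np.sin(np.radians(axis_deg)),0])
    x=R.T@a; t=np.degrees(np.arctan2(x[1],x[0])); t=(t+90)%180-90
    print("turn deg",round(t,2))
E
python3 - <<'E'
from h import *
plan([0.42,0.322,0.22],14.5)
cal=get_calibration("wrist"); s=monitor.observe(); R=Ro.from_rotvec(s["ee_rot"]).as_matrix()
c=-cal["R"].T@cal["t"]; print("cam in tool",R.T@(c-s["position"]), "cam axes in tool\n",(R.T@cal["R"].T).round(3))
E
```

```text
pos [0.1947 0.5939 0.2267] toolx [-0.95   0.312 -0.   ] tooly [ 0.312  0.95  -0.   ] z [-0.e+00 -1.e-04 -1.e+00] w 0.999 t 0.45 F [0.1 0.7 0.2] T [-0.02 -0.03 -0.02] q7 -0.075
shift cm (tool axes now) [-29.88 -18.81   0.67]
turn deg -32.66
cam in tool [ 0.06966194 -0.00047608 -0.15825612] cam axes in tool
 [[-0.001 -0.965 -0.261]
 [ 1.    -0.    -0.001]
 [ 0.001 -0.261  0.965]]
```

```bash
python3 -m crank '[[[-4.2,-2.2,0.4],0,0],[[-4.2,-2.2,0.4],0,0],[[-4.2,-2.2,0.4],0,0],[[-4.2,-2.2,0.4],0,0],[[-4.2,-2.2,0.4],0,0]]'
python3 -m crank '[[[-4.2,-2.2,0.5],0,0],[[-4.2,-2.2,0.5],0,0],[[-4.2,-2.2,0.5],0,0],[[0,0,0],-8.5,0],[[0,0,0],-8.5,0]]'
python3 -c "
from h import *
plan([0.46,0.322,0.19],14.5)"
```

```text
clock: 0.95
position: [0.3611, 0.4225, 0.2068]
ee_rot: [0.495, 3.102, 0.001]
force: [0.7, 1.0, 0.2]
width: 0.998
clock: 1.45
position: [0.4605, 0.3202, 0.1916]
ee_rot: [0.029, 3.141, -0.001]
force: [-0.2, -0.5, 0.3]
width: 1.0
pos [0.4605 0.3202 0.1916] toolx [-1.     0.018 -0.   ] tooly [ 0.018  1.    -0.001] z [ 3.e-04 -5.e-04 -1.e+00] w 1.0 t 1.45 F [-0.2 -0.5  0.3] T [ 0.05  0.03 -0.02] q7 0.875
shift cm (tool axes now) [0.05 0.18 0.16]
turn deg -15.54
```

```bash
python3 -m crank '[[[0,0,0],-7.8,0],[[0,0.2,0],-7.8,0],[[0,0,0],0,0]]'
cat >> h.py <<'E'
def shot(name,cam="wrist"):
    cal=get_calibration(cam); p,d=get_image(cam); cv2.imwrite(f"pics/{name}.png",p[:,:,::-1]); np.save(f"{name}.npy",d); np.savez(f"{name}_cal.npz",**cal)
    return cal,p,d
E
python3 - <<'E'
from h import *
plan([0.46,0.322,0.19],14.5)
cal,p,d=shot("w1"); P=cloud(cal,d)
m=(P[...,2]>0.028)&(P[...,2]<0.042)&(np.abs(P[...,0]-.46)<.07)&(np.abs(P[...,1]-.322)<.07)&(d>0)
pts=P[m]; print(m.sum(),np.median(pts[:,2]),cv2.minAreaRect((pts[:,:2]*1000).astype(np.float32)))
f=(P[...,2]>-.02)&(P[...,2]<.02)&(np.abs(P[...,0]-.46)<.1)&(np.abs(P[...,1]-.322)<.1); print("floor",np.median(P[f][:,2]))
E
```

```text
clock: 1.75
position: [0.459, 0.324, 0.1918]
ee_rot: [-0.398, 3.116, 0.001]
force: [-0.3, 0.6, 0.2]
width: 0.997
pos [0.459  0.324  0.1918] toolx [-0.968 -0.252 -0.   ] tooly [-0.252  0.968  0.   ] z [ 0.e+00  4.e-04 -1.e+00] w 0.997 t 1.75 F [-0.3  0.6  0.2] T [ 0.09  0.05 -0.01] q7 1.117
shift cm (tool axes now) [-0.04 -0.22  0.18]
turn deg 0.07
4943 0.03425161339457376 ((462.17437744140625, 323.65521240234375), (83.927734375, 40.11507034301758), 15.063480377197266)
floor 0.004224816201049891
```

View pics/w1.png

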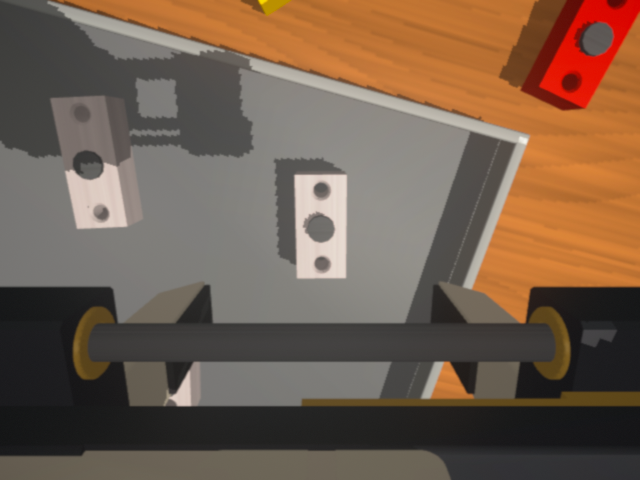

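The wrist view confirms it. The cap at (321,228) measures 83.9 x 40.1 mm, its holes at (321,190) and (322,264) are about 60 mm apart, and the top is at z = 34 mm. I'll descend onto it.

```bash
python3 -m crank '[[[-0.3,-0.1,4.5],-0.5,0],[[0,0,4.5],0,0],[[0,0,4.5],0,0],[[0,0,2.8],0,0],[[0,0,0],0,0]]' 50
python3 -c "
from h import *
plan([0.4622,0.3237,0.0085],15.06)"
```

```text
clock: 2.3
position: [0.4598, 0.3218, 0.0252]
ee_rot: [0.402, -3.11, 0.006]
force: [0.9, -0.5, 0.2]
width: 0.999
pos [0.4598 0.3218 0.0252] toolx [-0.967 -0.255  0.006] tooly [-0.255  0.967 -0.003] z [-0.0052 -0.0047 -1.    ] w 0.999 t 2.3 F [ 0.9 -0.5  0.2] T [-0.03  0.09  0.02] q7 1.118
shift cm (tool axes now) [-0.29  0.12  1.67]
turn deg -0.31
```

```bash
python3 -m crank '[[[0,0,0],0,0],[[0,0,0],0,0]]'
python3 -c "
from h import *
plan([0.4622,0.3237,0.0085],15.06)"
```

```text
clock: 2.5
position: [0.4632, 0.3246, 0.0306]
ee_rot: [-0.406, 3.113, 0.002]
force: [1.0, 0.3, -0.3]
width: 0.997
pos [0.4632 0.3246 0.0306] toolx [-0.966 -0.257 -0.003] tooly [-0.257  0.966  0.001] z [ 0.0024  0.0018 -1.    ] w 0.997 t 2.5 F [ 1.   0.3 -0.3] T [ 0.07  0.   -0.01] q7 1.121
shift cm (tool axes now) [ 0.13 -0.07  2.21]
turn deg -0.19
```

```bash
python3 -m crank '[[[0,0,1.2],0,0],[[0,0,1.0],0,0],[[0,0,0],0,0],[[0,0,0],0,0]]'
python3 -c "
from h import *
plan([0.4622,0.3237,0.0085],15.06)"
```

```text
clock: 2.9
position: [0.4619, 0.3235, 0.0064]
ee_rot: [0.408, -3.114, 0.001]
force: [0.1, 0.1, 1.0]
width: 1.0
pos [0.4619 0.3235 0.0064] toolx [-0.966 -0.258  0.001] tooly [-0.258  0.966 -0.   ] z [-6.e-04 -5.e-04 -1.e+00] w 1.0 t 2.9 F [0.1 0.1 1. ] T [0.09 0.03 0.03] q7 1.121
shift cm (tool axes now) [-0.04  0.01 -0.21]
turn deg -0.12
```

```bash
python3 -m crank '[[[0,0,-0.2],0,0],[[0,0,0],0,255],[[0,0,0],0,255],[[0,0,0],0,255],[[0,0,0],0,255]]' 50
python3 -m crank '[[[0,0,0],0,255],[[0,0,0],0,255],[[0,0,0],0,255]]'
python3 -c "
from h import *
plan([0.4622,0.3237,0.0085],15.06)"
```

```text
clock: 3.4
position: [0.4621, 0.3237, 0.0088]
ee_rot: [-0.408, 3.115, 0.0]
force: [0.6, -0.2, 0.7]
width: 0.704
clock: 3.7
position: [0.4621, 0.3237, 0.0087]
ee_rot: [-0.409, 3.115, 0.0]
force: [-0.5, 0.9, -0.3]
width: 0.441
pos [0.4621 0.3237 0.0087] toolx [-0.966 -0.258 -0.   ] tooly [-0.258  0.966  0.   ] z [-0.  0. -1.] w 0.441 t 3.7 F [-0.5  0.9 -0.3] T [ 0.25  0.16 -0.08] q7 1.121
shift cm (tool axes now) [-0.01 -0.01  0.02]
turn deg -0.12
```

```bash
python3 -m crank '[[[0,0,0],0,255],[[0,0,-1.5],0,255],[[0,0,-4],0,255],[[0,0,-4.5],0,255],[[0,0,-4.5],0,255]]' 
python3 -m crank '[[[0,0,-2.5],0,255],[[0,0,0],-4.7,255],[[0,0,0],-4.8,255],[[0,0,0],0,255]]'
python3 -c "
from h import *
plan([0.602,-0.073,0.19],24.6)"
```

```text
clock: 4.2
position: [0.4614, 0.3231, 0.1547]
ee_rot: [0.408, -3.113, 0.002]
force: [2.0, 0.7, -2.5]
width: 0.437
clock: 4.6
position: [0.4618, 0.3234, 0.1786]
ee_rot: [0.667, -3.069, 0.0]
force: [-0.1, 0.7, -3.0]
width: 0.434
pos [0.4618 0.3234 0.1786] toolx [-0.91  -0.415  0.001] tooly [-0.415  0.91  -0.   ] z [-4.e-04 -3.e-04 -1.e+00] w 0.434 t 4.6 F [-0.1  0.7 -3. ] T [0.08 0.1  0.02] q7 1.278
shift cm (tool axes now) [  3.69 -41.88  -1.14]
turn deg -0.08
```

Grasped: width 0.434 is 40 mm, and the load is about 3 N. Travelling to the viewing spot.

```bash
python3 -m crank '[[[0.4,-4.5,-0.1],0,255],[[0.4,-4.5,-0.1],0,255],[[0.4,-4.5,-0.1],0,255],[[0.4,-4.5,-0.1],0,255],[[0.4,-4.5,-0.1],0,255]]' 
python3 -m crank '[[[0.4,-4.5,-0.1],0,255],[[0.4,-4.5,-0.1],0,255],[[0.4,-4.5,-0.1],0,255],[[0.4,-4.5,-0.1],0,255],[[0.1,-1.4,-0.1],0,255]]' 
python3 -m crank '[[[0,0,0],0,255],[[0,0,0],0,255],[[0,0,0],0,255]]'
python3 - <<'E'
from h import *
plan([0.602,-0.073,0.19],24.6)
cal,p,d=shot("w2"); P=cloud(cal,d)
b=(np.abs(P[...,0]-.5385)<.08)&(np.abs(P[...,1]+.103)<.08)&(d>0)
for lo,hi in [(-.01,.01),(0.012,.024),(0.043,0.052),(0.052,0.06),(0.06,0.08)]:
    m=b&(P[...,2]>lo)&(P[...,2]<hi); pts=P[m]
    if m.sum()>5: print(lo,hi,m.sum(),np.median(pts[:,2]),pts.mean(0).round(4),cv2.minAreaRect((pts[:,:2]*1000).astype(np.float32)))
E
```

```text
clock: 5.1
position: [0.537, 0.1088, 0.1834]
ee_rot: [0.661, -3.07, -0.0]
force: [1.7, 0.8, -1.9]
width: 0.43
clock: 5.6
position: [0.6021, -0.0798, 0.1882]
ee_rot: [0.65, -3.072, 0.005]
force: [0.4, 0.3, -2.9]
width: 0.435
clock: 5.9
position: [0.6013, -0.0709, 0.1883]
ee_rot: [0.667, -3.069, -0.002]
force: [0.1, 0.3, -2.9]
width: 0.431
pos [ 0.6013 -0.0709  0.1883] toolx [-0.91  -0.415  0.   ] tooly [-0.415  0.91   0.001] z [-0.001   0.0012 -1.    ] w 0.431 t 5.9 F [ 0.1  0.3 -2.9] T [ 0.12  0.05 -0.01] q7 2.072
shift cm (tool axes now) [ 0.03 -0.22 -0.17]
turn deg -0.06
-0.01 0.01 20824 0.0043284334133650805 [ 0.5225 -0.1107  0.0043] ((538.49755859375, -102.9986801147461), (159.9916229248047, 159.9893798828125), 0.002276628976687789)
0.012 0.024 8332 0.018283024735730492 [ 0.532  -0.1074  0.0184] ((540.5247802734375, -103.92481994628906), (124.07048034667969, 80.23397064208984), 23.790700912475586)
0.043 0.052 6107 0.048294429230019406 [ 0.5387 -0.1047  0.0483] ((541.4358520507812, -103.48334503173828), (99.81814575195312, 38.06960678100586), 23.741844177246094)
0.052 0.06 1473 0.05431487875390864 [ 0.5433 -0.1025  0.0544] ((544.6146240234375, -101.39757537841797), (51.77865219116211, 29.244121551513672), 46.162227630615234)
0.06 0.08 244 0.06567289959671657 [ 0.5414 -0.1035  0.0656] ((543.3012084960938, -102.77427673339844), (68.81551361083984, 9.129361152648926), 23.988168716430664)
```

View pics/w2.png

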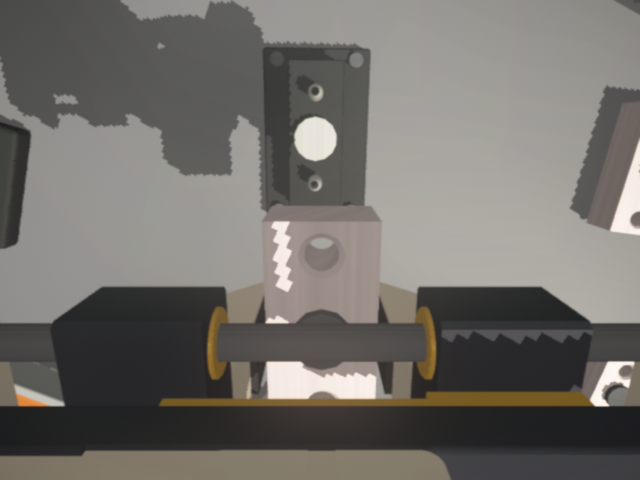

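The wrist view shows the dowels at about (316,91) and (316,183), the anvil disc at (315,139), and the held cap below them with its front hole at (322,254). Next I'll measure these precisely and check where the cap sits in the jaws.

```bash
cat > meas.py <<'E'
from h import *
import sys
def go(name):
    cal=dict(np.load(name+"_cal.npz")); d=np.load(name+".npy"); p=cv2.imread(f"pics/{name}.png")
    P=cloud(cal,d)
    b=(np.abs(P[...,0]-.5385)<.08)&(np.abs(P[...,1]+.103)<.08)&(d>0)
    m=(b&(P[...,2]>0.0625)&(P[...,2]<.075)).astype(np.uint8)
    n,l,st,ce=cv2.connectedComponentsWithStats(m); c=[]
    for i in range(1,n):
        if st[i,4]>8:
            pts=P[l==i]; top=pts[pts[:,2]>0.0665]; print("dowel px",ce[i].round(1),st[i,4],"c",pts.mean(0).round(4),"top",top.mean(0).round(4),len(top)); c.append(pts[:,:2].mean(0))
    g=cv2.cvtColor(p,cv2.COLOR_BGR2GRAY)
    a=(b&(P[...,2]>0.0525)&(P[...,2]<.057)&(g>150)).astype(np.uint8)
    n,l,st,ce=cv2.connectedComponentsWithStats(a); i=1+np.argmax(st[1:,4])
    cn=cv2.findContours((l==i).astype(np.uint8),cv2.RETR_EXTERNAL,cv2.CHAIN_APPROX_NONE)[0][0]
    e=cv2.fitEllipse(cn); print("anvil px",e, onplane(cal,*e[0],0.054).round(4))
    return cal,d,p,P
if __name__=="__main__":
    cal,d,p,P=go(sys.argv[1])
    s=monitor.observe(); R=Ro.from_rotvec(s["ee_rot"]).as_matrix(); Q=(P-s["position"])@R
    m=(Q[...,2]>-.032)&(Q[...,2]<-.022)&(Q[...,0]>0.003)&(Q[...,0]<.06)&(abs(Q[...,1])<.026)&(d>0)
    q=Q[m]; print("cap top in tool: z",np.median(q[:,2]),"x max",np.percentile(q[:,0],[99,99.9]),"y",np.percentile(q[:,1],[.5,99.5]))
    cv2.imwrite("pics/"+sys.argv[1]+"_crop.png",cv2.resize(p[30:300,220:420],None,fx=2.2,fy=2.2,interpolation=cv2.INTER_CUBIC))
E
python3 meas.py w2
```

```text
dowel px [315.4  91.8] 125 c [ 0.5163 -0.1145  0.0659] top [ 0.5163 -0.1144  0.0674] 44
dowel px [314.6 183.4] 108 c [ 0.5704 -0.0907  0.0658] top [ 0.5701 -0.091   0.0674] 36
anvil px ((315.25726318359375, 138.42318725585938), (41.42799377441406, 42.7812385559082), 0.026016512885689735) [ 0.5432 -0.1026  0.054 ]
cap top in tool: z -0.025303927267003697 x max [0.04175253 0.041891  ] y [-0.02428498  0.02434387]
```

```bash
sleep 1; ls pics
```

```text
crop1.png
scene0.png
top0.png
w1.png
w2.png
w2_crop.png
wrist0.png
```

View pics/w2_crop.png

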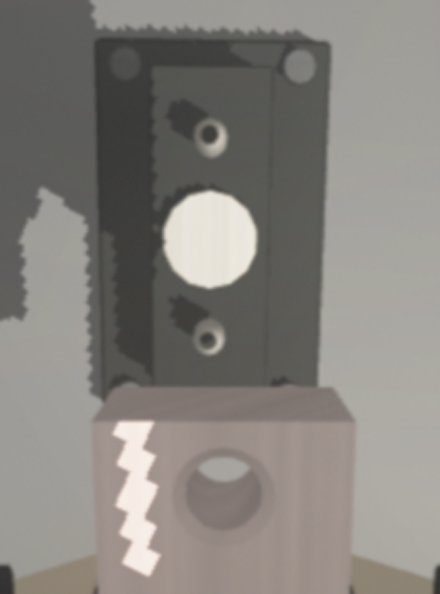

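Measured with the wrist camera:
- **Dowels:** their midpoint is (0.5433, -0.1026), which matches the anvil centre. They are 59 mm apart and the axis is at 23.8°.
- **Held cap:** it is centred in the jaws, and its underside is about 4.7 mm above the TCP height it was gripped at.

I'll move to hover over the dowels.

```bash
python3 -m crank '[[[3.3,-0.2,0],0.4,255],[[3.3,-0.3,0],0.4,255],[[0,0,4],0,255],[[0,0,4],0,255],[[0,0,0],0,255]]' 
python3 -m crank '[[[0,0,0],0,255],[[0,0,0],0,255]]'
python3 - <<'E'
from h import *
plan([0.5432,-0.1027,0.095],23.8)
cal,p,d=shot("w3"); cv2.imwrite("pics/w3_crop.png",cv2.resize(p[200:300,240:400],None,fx=4,fy=4,interpolation=cv2.INTER_CUBIC)[:,:,::-1])
cal,p,d=shot("s3","scene"); cv2.imwrite("pics/s3_crop.png",cv2.resize(p[200:340,180:360],None,fx=4,fy=4,interpolation=cv2.INTER_CUBIC)[:,:,::-1])
E
```

```text
clock: 6.45
position: [0.5399, -0.1029, 0.1048]
ee_rot: [0.644, -3.067, -0.005]
force: [-0.8, 1.3, -3.2]
width: 0.431
clock: 6.65
position: [0.5452, -0.1042, 0.1107]
ee_rot: [-0.644, 3.072, -0.001]
force: [-0.1, 0.6, -2.6]
width: 0.433
pos [ 0.5452 -0.1042  0.1107] toolx [-0.916 -0.402 -0.002] tooly [-0.402  0.916 -0.001] z [ 2.8e-03 -1.0e-04 -1.0e+00] w 0.433 t 6.65 F [-0.1  0.6 -2.6] T [0.08 0.03 0.03] q7 2.13
shift cm (tool axes now) [0.12 0.22 1.56]
turn deg -0.11
```

```bash
sleep 1
```

```text
(no output)
```

View pics/w3_crop.png

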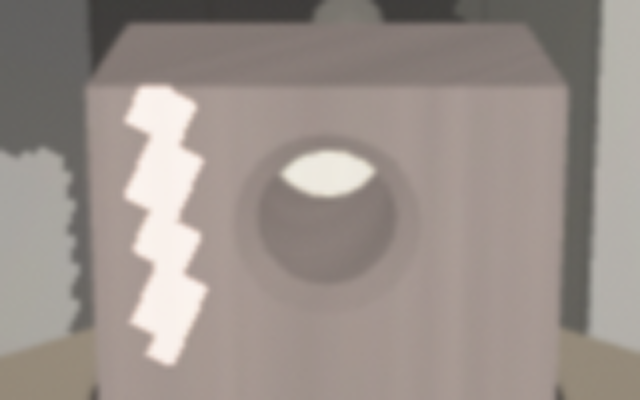

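View pics/s3_crop.png

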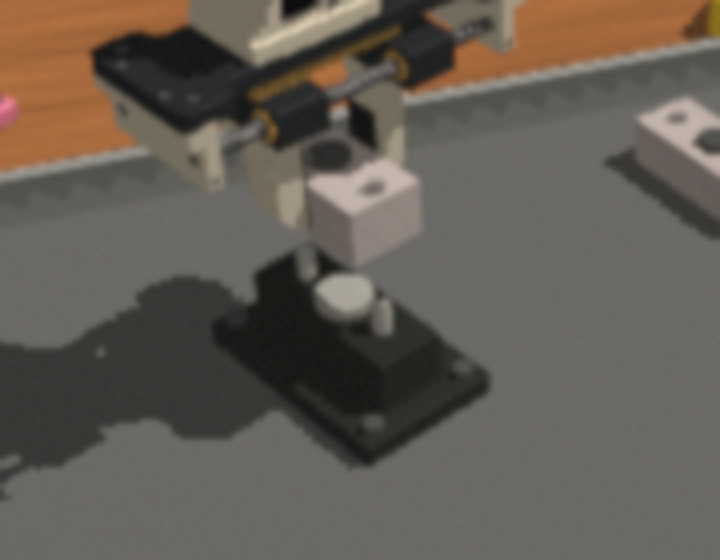

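The cap hangs above the fixture, the anvil shows through its front hole, and the dowels line up below it. Next is a fine adjustment.

```bash
python3 -m crank '[[[0.1,0.2,0.8],-0.1,255],[[0,0,0.8],0,255],[[0,0,0],0,255],[[0,0,0],0,255],[[0,0,0],0,255]]'
python3 - <<'E'
from h import *
plan([0.5432,-0.1027,0.085],23.8)
cal,p,d=shot("w4"); cv2.imwrite("pics/w4_crop.png",cv2.resize(p[190:300,240:400],None,fx=4,fy=4,interpolation=cv2.INTER_CUBIC)[:,:,::-1])
E
```

```text
clock: 7.25
position: [0.542, -0.1033, 0.0928]
ee_rot: [-0.646, 3.074, -0.0]
force: [0.2, -0.7, -2.1]
width: 0.429
pos [ 0.542  -0.1033  0.0928] toolx [-0.915 -0.403 -0.   ] tooly [-0.403  0.915 -0.   ] z [ 0. -0. -1.] w 0.429 t 7.25 F [ 0.2 -0.7 -2.1] T [ 0.07 -0.01  0.  ] q7 2.131
shift cm (tool axes now) [-0.13  0.01  0.78]
turn deg -0.06
```

```bash
sleep 1
```

```text
(no output)
```

View pics/w4_crop.png

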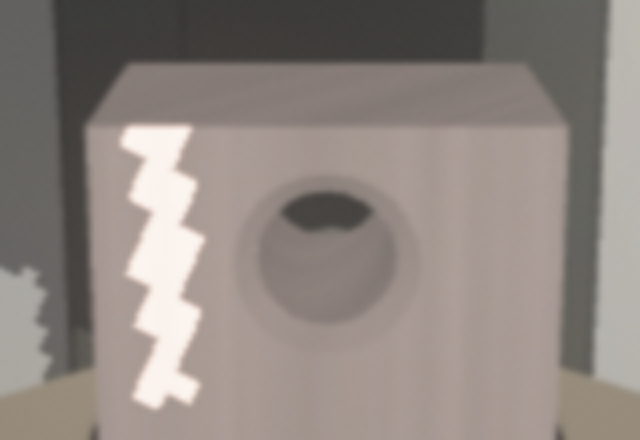

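```bash
python3 -m crank '[[[-0.1,0,0.6],-0.1,255],[[0,0,0.6],0,255],[[0,0,0],0,255],[[0,0,0],0,255],[[0,0,0],0,255]]'
python3 - <<'E'
from h import *
plan([0.5432,-0.1027,0.0527],23.8)
cal,p,d=shot("w5"); cv2.imwrite("pics/w5_crop.png",cv2.resize(p[190:300,240:400],None,fx=4,fy=4,interpolation=cv2.INTER_CUBIC)[:,:,::-1])
cal,p,d=shot("s5","scene"); cv2.imwrite("pics/s5_crop.png",cv2.resize(p[210:320,220:340],None,fx=5,fy=5,interpolation=cv2.INTER_CUBIC)[:,:,::-1])
E
```

```text
clock: 7.8
position: [0.5429, -0.1029, 0.0808]
ee_rot: [-0.649, 3.074, -0.0]
force: [-1.0, -0.4, -2.9]
width: 0.433
pos [ 0.5429 -0.1029  0.0808] toolx [-0.915 -0.404 -0.   ] tooly [-0.404  0.915 -0.   ] z [ 1.e-04  0.e+00 -1.e+00] w 0.433 t 7.8 F [-1.  -0.4 -2.9] T [ 0.07 -0.01 -0.06] q7 2.133
shift cm (tool axes now) [-0.03  0.    2.81]
turn deg 0.04
```

```bash
sleep 1
```

```text
(no output)
```

View pics/w5_crop.png

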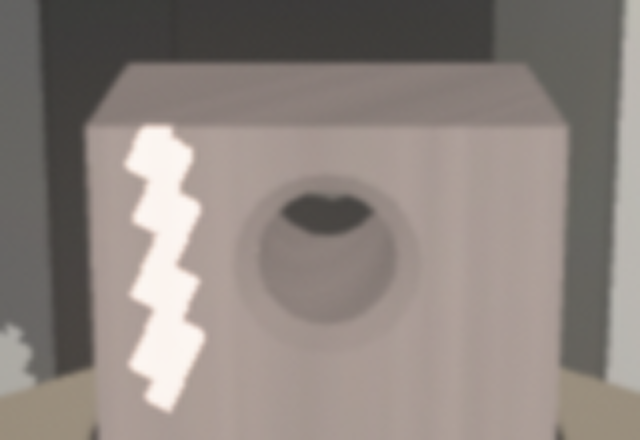

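View pics/s5_crop.png

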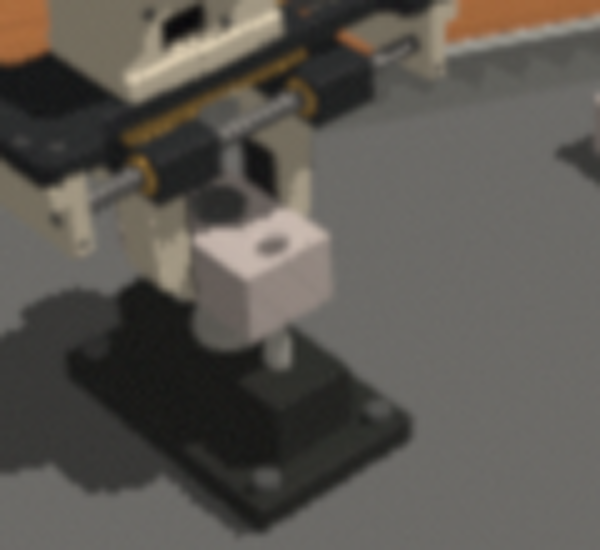

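In the scene view the cap sits squarely over the dowels, with the visible dowel right under its hole. I'll lower it in small steps and watch the force.

```bash
python3 -m crank '[[[0,0,0.4],0,255],[[0,0,0.4],0,255],[[0,0,0.3],0,255],[[0,0,0],0,255],[[0,0,0],0,255]]'
python3 - <<'E'
from h import *
plan([0.5432,-0.1027,0.0527],23.8)
E
```

```text
clock: 8.4
position: [0.5428, -0.1028, 0.0696]
ee_rot: [0.649, -3.074, -0.0]
force: [0.3, 0.2, -2.2]
width: 0.431
pos [ 0.5428 -0.1028  0.0696] toolx [-0.915 -0.404  0.   ] tooly [-0.404  0.915  0.   ] z [-3.e-04  0.e+00 -1.e+00] w 0.431 t 8.4 F [ 0.3  0.2 -2.2] T [ 0.03  0.04 -0.02] q7 2.135
shift cm (tool axes now) [-0.05 -0.01  1.69]
turn deg 0.05
```

No contact force with the underside 3 mm below the tips, so the dowels have entered the holes. Continuing down.

```bash
python3 -m crank '[[[0,0,0.3],0,255],[[0,0,0.3],0,255],[[0,0,0.2],0,255],[[0,0,0],0,255],[[0,0,0],0,255]]' 60
python3 - <<'E'
from h import *
plan([0.5432,-0.1027,0.0527],23.8)
cal,p,d=shot("s6","scene"); cv2.imwrite("pics/s6_crop.png",cv2.resize(p[210:320,220:340],None,fx=5,fy=5,interpolation=cv2.INTER_CUBIC)[:,:,::-1])
cal,p,d=shot("w6"); cv2.imwrite("pics/w6_crop.png",cv2.resize(p[190:300,240:400],None,fx=4,fy=4,interpolation=cv2.INTER_CUBIC)[:,:,::-1])
E
```

```text
clock: 8.9
position: [0.5428, -0.1028, 0.0617]
ee_rot: [0.649, -3.074, -0.0]
force: [0.1, -0.1, -4.0]
width: 0.435
pos [ 0.5428 -0.1028  0.0617] toolx [-0.915 -0.404  0.   ] tooly [-0.404  0.915  0.   ] z [-2.e-04  1.e-04 -1.e+00] w 0.435 t 8.9 F [ 0.1 -0.1 -4. ] T [ 0.09  0.05 -0.01] q7 2.136
shift cm (tool axes now) [-0.04 -0.    0.9 ]
turn deg 0.05
```

```bash
sleep 1
```

```text
(no output)
```

View pics/s6_crop.png

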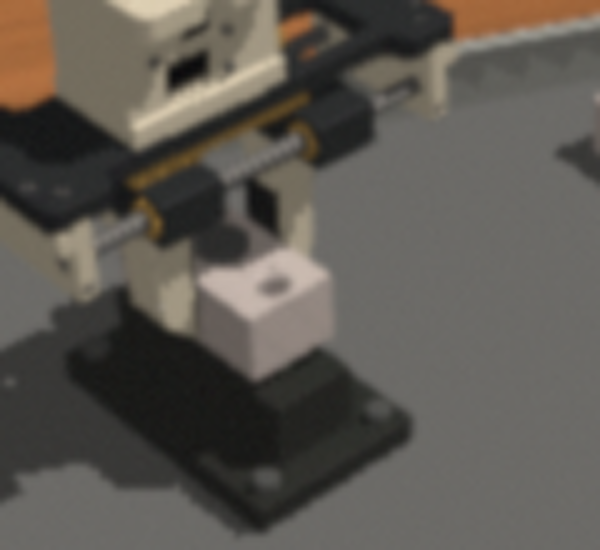

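View pics/w6_crop.png

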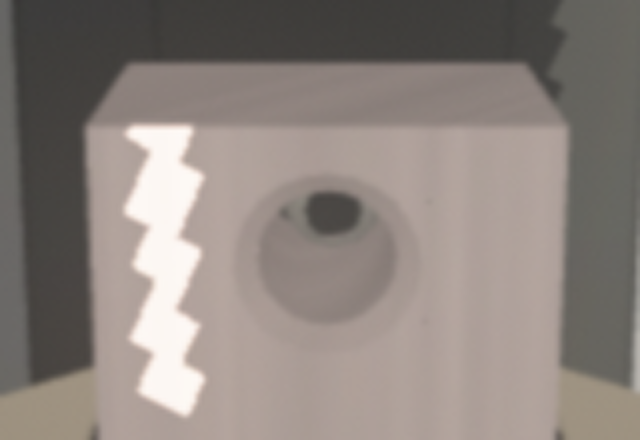

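The dowel tip is visible inside the hole at about (332,214) in the crop. Now pressing down against the spring.

```bash
python3 -m crank '[[[0,0,0.2],0,255],[[0,0,0.2],0,255],[[0,0,0.2],0,255],[[0,0,0],0,255],[[0,0,0],0,255]]' 60
python3 -c "
from h import *
plan([0.5432,-0.1027,0.0527],23.8)"
```

```text
clock: 9.5
position: [0.5431, -0.1029, 0.0561]
ee_rot: [-0.649, 3.073, -0.0]
force: [-2.8, 0.8, 4.5]
width: 0.436
pos [ 0.5431 -0.1029  0.0561] toolx [-0.915 -0.404 -0.   ] tooly [-0.404  0.915 -0.   ] z [ 5.e-04  0.e+00 -1.e+00] w 0.436 t 9.5 F [-2.8  0.8  4.5] T [ 0.13  0.43 -0.05] q7 2.137
shift cm (tool axes now) [-0.02  0.01  0.34]
turn deg 0.04
```

```bash
python3 -m crank '[[[0,0,0.2],0,255],[[0,0,0.15],0,255],[[0,0,0],0,255],[[0,0,0],0,255]]' 60
python3 -c "
from h import *
plan([0.5432,-0.1027,0.0527],23.8)"
```

```text
clock: 9.9
position: [0.5431, -0.1028, 0.0528]
ee_rot: [-0.649, 3.073, -0.0]
force: [-3.2, 1.0, 7.1]
width: 0.434
pos [ 0.5431 -0.1028  0.0528] toolx [-0.915 -0.404 -0.001] tooly [-0.404  0.915 -0.   ] z [ 6.e-04  0.e+00 -1.e+00] w 0.434 t 9.9 F [-3.2  1.   7.1] T [0.15 0.62 0.01] q7 2.137
shift cm (tool axes now) [-0.02  0.01  0.01]
turn deg 0.04
```

```bash
for i in 1; do python3 -m crank '[[[0,0,0.1],0,255],[[0,0,0],0,255],[[0,0,0],0,255]]' 60; done
python3 -c "
from h import *
plan([0.5432,-0.1027,0.0527],23.8)"
```

```text
clock: 10.2
position: [0.5431, -0.1029, 0.0526]
ee_rot: [-0.649, 3.073, -0.0]
force: [-7.5, 1.2, 19.7]
width: 0.43
pos [ 0.5431 -0.1029  0.0526] toolx [-0.915 -0.404 -0.001] tooly [-0.404  0.915 -0.   ] z [ 9.e-04  2.e-04 -1.e+00] w 0.43 t 10.2 F [-7.5  1.2 19.7] T [0.35 1.43 0.01] q7 2.138
shift cm (tool axes now) [-0.02  0.01 -0.01]
turn deg 0.04
```

The force jumped by 12 N over 0.2 mm at the expected height, which means the cap is on the face. I'll check with the cameras.

```bash
python3 -m crank '[[[0,0,0.05],0,255],[[0,0,0],0,255],[[0,0,0],0,255]]' 60
python3 - <<'E'
from h import *
plan([0.5432,-0.1027,0.0527],23.8)
s=monitor.observe(); R=Ro.from_rotvec(s["ee_rot"]).as_matrix()
cal,p,d=shot("w7"); P=cloud(cal,d); Q=(P-s["position"])@R
cv2.imwrite("pics/w7_crop.png",cv2.resize(p[130:300,220:420],None,fx=3.5,fy=3.5,interpolation=cv2.INTER_CUBIC)[:,:,::-1])
m=(Q[...,2]>-.036)&(Q[...,2]<-.018)&(Q[...,0]>0.012)&(Q[...,0]<.06)&(abs(Q[...,1])<.018)&(d>0)
q=Q[m]; w=P[m]; i=np.abs(q[:,2]-np.median(q[:,2]))<.002
A=np.c_[w[i,:2]-w[i,:2].mean(0),np.ones(i.sum())]; print("top in tool z",np.median(q[:,2]),"world z",np.median(w[:,2]),"slopes",np.linalg.lstsq(A,w[i,2],rcond=None)[0].round(4),"xmax",np.percentile(q[i,0],99.5))
f=(P[...,2]>.035)&(P[...,2]<.056)&(abs(P[...,0]-.5432)<.07)&(abs(P[...,1]+.1027)<.06)&(d>0); print("face z",np.median(P[f][:,2]),f.sum())
cal,p,d=shot("s7","scene"); cv2.imwrite("pics/s7_crop.png",cv2.resize(p[210:320,220:340],None,fx=5,fy=5,interpolation=cv2.INTER_CUBIC)[:,:,::-1])
cal,p,d=shot("t7","top")
E
```

```text
clock: 10.5
position: [0.5431, -0.1029, 0.0527]
ee_rot: [-0.649, 3.073, -0.0]
force: [-8.5, 1.7, 25.1]
width: 0.431
pos [ 0.5431 -0.1029  0.0527] toolx [-0.915 -0.404 -0.001] tooly [-0.404  0.915 -0.   ] z [ 1.2e-03  2.0e-04 -1.0e+00] w 0.431 t 10.5 F [-8.5  1.7 25.1] T [ 0.39  1.89 -0.  ] q7 2.138
shift cm (tool axes now) [-0.01  0.01 -0.  ]
turn deg 0.04
top in tool z -0.025482720901591253 world z 0.07812188276874596 slopes [0.0033 0.0022 0.0781] xmax 0.041761585948257615
face z 0.04828945244254646 3172
```

```bash
sleep 1
```

```text
(no output)
```

View pics/w7_crop.png

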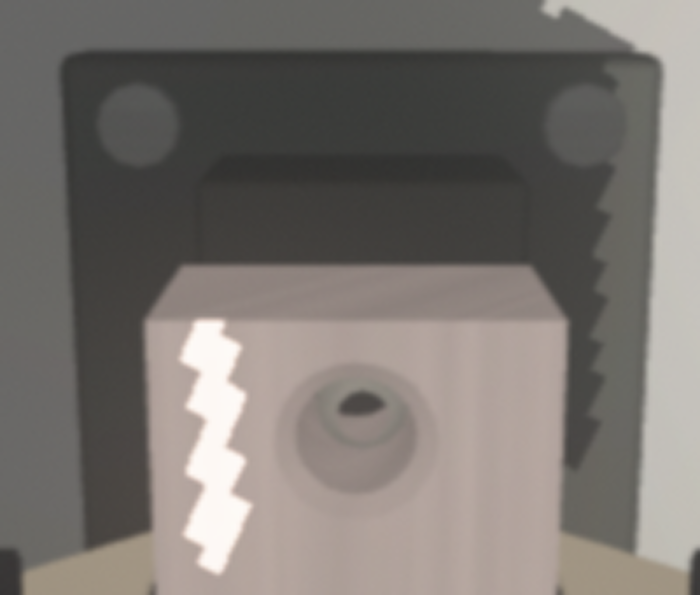

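View pics/s7_crop.png

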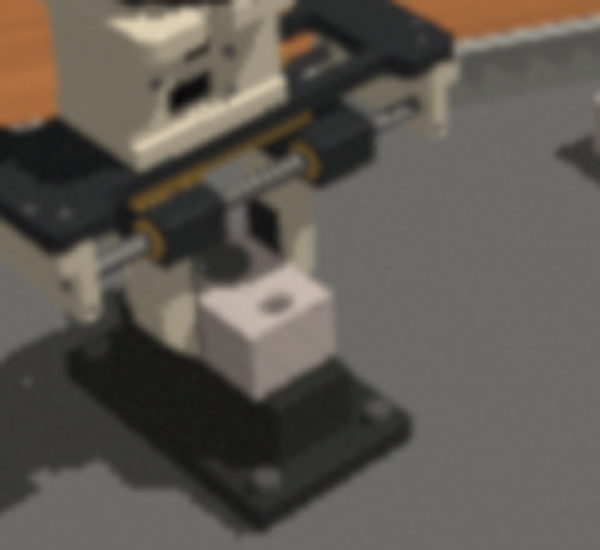

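View pics/t7.png

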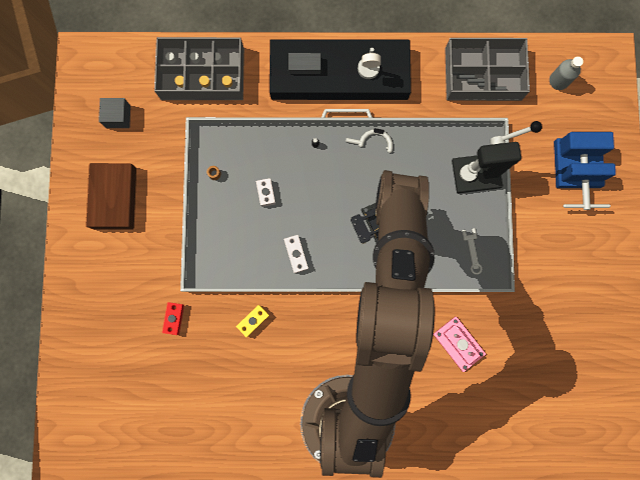

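Run:
```python
from h import *
for n in ("w5","w6","w7"):
    cal=dict(np.load(n+"_cal.npz")); d=np.load(n+".npy"); P=cloud(cal,d)
    v,u=np.mgrid[:480,:640]; m=(v>225)&(v<285)&(u>275)&(u<365)&~(((u-322)**2+(v-254)**2)<22**2)&(d>0)
    w=P[m]; w=w[abs(w[:,2]-np.median(w[:,2]))<.002]
    print(n,np.linalg.lstsq(np.c_[w[:,:2]-w[:,:2].mean(0),np.ones(len(w))],w[:,2],rcond=None)[0].round(4))
s=monitor.observe();print(s["force"],s["position"],s["clock"])
```

```text
w5 [-0.0032 -0.0025  0.1062]
w6 [-0.0038 -0.0002  0.0872]
w7 [-0.005  -0.001   0.0782]
[-8.27061522  1.35184425 26.05785094] [ 0.54309064 -0.10283009  0.05263038] 10.65
```

The cap's tilt is the same as before contact, within noise. Its top is 29.8 mm above the visible fixture face, the force is holding steady, and the other parts are where they were. Handing in.

```bash
python3 -c "
from cell import workorder,monitor
print(workorder.sign_off()); s=monitor.observe(); print(s['clock'],s['force'],s['position'],s['width'])"
```

```text
the job is handed in; nothing more can be done
None
the job is handed in; nothing more can be done
```

I fitted the matching cap, cap_mid, onto the two dowels with the boss up. I pressed it down onto the fixture's top face and handed in at about 10.7 s, still holding it pressed with the grip set to 60 N. The cap measured 84 x 40 mm with its holes about 60 mm apart.

**Last checks:**
- **Height:** the cap's top was at 78.1 mm and the visible fixture face at 48.3 mm, a gap of 29.8 mm against the 30 mm cap height.
- **Contact:** the vertical force jumped by about 12 N within 0.2 mm at the expected height. It then held at about 25 N, with no slip in the jaws.
- **Tilt:** unchanged from before contact, within noise.
- **Other parts:** in the last top view, the other two caps and the loose parts that could be seen were where they started. The arm's shadow covered the wrench, and the arm was over part of the drawer.

**What disagreed:**
- The top camera placed both the cap and the fixture about 4 mm off the wrist camera. I used only the wrist camera for the fit, so that offset cancelled out.
- A side force of about 8 N remained while pressing. I left it because the cap was down.

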